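# Close up a row of terminal blocks on its rail

### The job

Five terminal blocks stand side by side on the steel mounting rail. With the fingertips, push the whole row along the rail as one train, gently, until it is fully up against the tall end bracket with no gaps left, then move the hand clear. Only push: do not grip or lift the blocks or pull the row apart, and leave the roll of tape, the marker and the screwdriver where they lie.

Things in the scene. Friction and masses are not known exactly. Their poses are not given: they have to be found in the camera images.
- rail: fixed 35 mm wide steel top-hat rail, 420 mm long, on a grey plate 110 x 460 x 4 mm. Origin: middle of the plate's underside, on the bench. Its y axis runs along the rail, x across it. The rail's top face is 14.5 mm above the origin. The rail is turned by up to 20 degrees either way from the world y axis.
- end_bracket: fixed tall dark steel end bracket with a screw on top, the stop for the row: 50 mm across the rail, 12 mm thick along the rail (its faces lie 6 mm either side of the origin), 58 mm above the rail's top face. It sits near one end of the rail, +y or -y end by chance. Origin: in its middle, on the rail's top face; axes as the rail's.
- low_clip: fixed low steel clip with a hexagon bolt head, near the other end of the rail: 48 mm across, 14 mm along the rail, 8 mm above the rail's top face. It is not the stop. Origin in its middle on the rail's top face.
- green_marker: loose green marker pen, 110 mm long, 16 mm thick, lying on the bench; leave alone. Origin: centre of its underside.
- masking_tape: loose roll of masking tape, 96 mm across, 19 mm high, lying flat on the bench; leave alone. Origin: centre of its underside.
- screwdriver: loose screwdriver, 179 mm long, 36 mm thick, lying on the bench; leave alone. Origin: centre of its underside.
- block_1: terminal block 1 of 5, in order from the rail's -y end to its +y end; all alike: light grey plastic, white label strips, 50 mm across the rail, 17.8 mm along it, 34 mm above its top face (the upper 12 mm only 30 mm wide), 35 to 70 g. Feet hook under the rail with 1.7 mm play. Starts touching its neighbours (pitch 18 mm). Under 5 N slides the whole row. Origin: in its middle, on the rail's top face; axes as the rail's.
- block_2: terminal block 2 of 5, in order from the rail's -y end to its +y end; all alike: light grey plastic, white label strips, 50 mm across the rail, 17.8 mm along it, 34 mm above its top face (the upper 12 mm only 30 mm wide), 35 to 70 g. Feet hook under the rail with 1.7 mm play. Starts touching its neighbours (pitch 18 mm). Under 5 N slides the whole row. Origin: in its middle, on the rail's top face; axes as the rail's.
- block_3: terminal block 3 of 5, in order from the rail's -y end to its +y end; all alike: light grey plastic, white label strips, 50 mm across the rail, 17.8 mm along it, 34 mm above its top face (the upper 12 mm only 30 mm wide), 35 to 70 g. Feet hook under the rail with 1.7 mm play. Starts touching its neighbours (pitch 18 mm). Under 5 N slides the whole row. Origin: in its middle, on the rail's top face; axes as the rail's.
- block_4: terminal block 4 of 5, in order from the rail's -y end to its +y end; all alike: light grey plastic, white label strips, 50 mm across the rail, 17.8 mm along it, 34 mm above its top face (the upper 12 mm only 30 mm wide), 35 to 70 g. Feet hook under the rail with 1.7 mm play. Starts touching its neighbours (pitch 18 mm). Under 5 N slides the whole row. Origin: in its middle, on the rail's top face; axes as the rail's.
- block_5: terminal block 5 of 5, in order from the rail's -y end to its +y end; all alike: light grey plastic, white label strips, 50 mm across the rail, 17.8 mm along it, 34 mm above its top face (the upper 12 mm only 30 mm wide), 35 to 70 g. Feet hook under the rail with 1.7 mm play. Starts touching its neighbours (pitch 18 mm). Under 5 N slides the whole row. Origin: in its middle, on the rail's top face; axes as the rail's.
Not all that is in view belongs to the job. What is shaped like the block_4 but purple is not meant. What is shaped like the block_3 but red is not meant.

How it is judged:
At the end, for the whole second after the job is handed in: The end block of the row stands within 2.5 mm of the tall end bracket, every gap between neighbouring blocks is under 2 mm, all five sit upright on the rail (within 0.1 rad and 2 to 3 mm of its top face) and are at rest (distance between any of block_1, block_5 and end_bracket below 0.0174 m and distance between block_1 and block_2 below 0.0198 m and distance between block_2 and block_3 below 0.0198 m and distance between block_3 and block_4 below 0.0198 m and distance between block_4 and block_5 below 0.0198 m and linear speed of each of block_1, block_2, block_3, block_4, block_5 below 0.01 m/s and angle between each of block_1, block_2, block_3, block_4, block_5's own z axis and vertical below 0.1 rad and z of block_1 in the frame of rail between 0.0125 and 0.0175 m and z of block_2 in the frame of rail between 0.0125 and 0.0175 m and z of block_3 in the frame of rail between 0.0125 and 0.0175 m and z of block_4 in the frame of rail between 0.0125 and 0.0175 m and z of block_5 in the frame of rail between 0.0125 and 0.0175 m); the robot touches nothing.
It fails at once if a block is lifted more than 6 mm above its seat on the rail (z of any of block_1, block_2, block_3, block_4, block_5 in the frame of rail above 0.0205 m).
It fails at once if the row is pulled apart: a gap of more than 8 mm opens between neighbours (distance between block_1 and block_2 above 0.0258 m or distance between block_2 and block_3 above 0.0258 m or distance between block_3 and block_4 above 0.0258 m or distance between block_4 and block_5 above 0.0258 m).
It fails at once if the fingers press on a block with more than 35 N (gripping or ramming it) (contact force between the fingers and block_1 above 35 N or contact force between the fingers and block_2 above 35 N or contact force between the fingers and block_3 above 35 N or contact force between the fingers and block_4 above 35 N or contact force between the fingers and block_5 above 35 N).
It fails at once if the tape, the marker or the screwdriver is moved more than 20 mm (distance of any of masking_tape, green_marker, screwdriver from where it was at the start of the episode above 0.02 m).
It also fails if it takes over 35 s, if anything falls off the work surface, if the arm or the gripper's body presses on something with over 40 N, if the wrist force passes 120 N, or if a joint passes its speed limit or range.

### The arm

A 6-joint arm with a two-finger parallel gripper is mounted at the origin on a cart in front of the work surface, level with it; the furniture and walls round the work are solid. World frame = base frame: x ahead of the robot, y to its left, z up, the work surface at z = 0. Lengths are in m, angles in rad, forces in N, time in s.
With the tool pointing down it reaches from about 0.25 to 0.725 m from the base axis. Payload 4 kg.
Tool frame: the origin (TCP) lies between the finger pads; the fingertips stand 25 mm ahead of it and the grasp point (between the pads) lies 6 mm ahead of it; z points along the fingers, y is the line along which they close (so a half turn about z gives the same grasp; the last joint's range is limited). The gripper opens to 85 mm and grips with 20 to 120 N. Pads are 22 mm wide; open, the fingers measure 114 mm over their backs; the gripper's body (76 mm by 85 mm) begins 54 mm behind the grasp point. The pads swing forward as they close: fully open they stand 13 mm farther back than shut.
Start: joints at [1.201, 0.241, 0.005, 1.335, 0, 1.571], TCP at [0.181, 0.466, 0.256] pointing down, gripper open.
Joint ranges: [-2.72, 2.72], [-1.05, 1.87], [-1.09, 1.28], [-1.99, 2.15], [-1.42, 1.44], [-3.14, 3.14]. Speed limits (rad/s): [2.79, 2.79, 3.14, 3.14, 3.14, 3.14].

### API

Orientations are given as a unit quaternion [x, y, z, w].
In Python, from workcell import bot gives the robot as it stands. The module is installed in compiled form; this text tells all that it offers.
- The arm moves only by the shell command python3 -m pendant 'ROWS'. ROWS is JSON, one flat list of numbers, 7 for each row, row after row: the shift along the tool's x, y, z normalised to -1 to 1, where 1 is 0.5 m, then the turn, a rotation vector about the tool's x, y, z normalised to -1 to 1, where 1 is 180 degrees, then the opening, from 0 (shut) to 1 (fully open). In form: [tx, ty, tz, ax, ay, az, fingers, tx, ty, tz, ax, ay, az, fingers, ...]. A call has exactly 10 rows; each row is the pose to reach, as a shift and turn from the pose commanded when the call began, along the tool's axes at that moment, turning the shorter way round; what a row does not reach only later rows make up. A row lasts 1/12 s, in which the tool goes at most 41.7 mm and 7.16 degrees, less where a joint would pass 70% of its speed; a pose out of reach is approached as far as the arm can. A call with a number of a shift or a turn outside -1 to 1 is refused whole. A call with a gripper value outside its range is refused whole. The fingers move at their own pace and stop on an object; the grip force is fixed at half the most. Time passes only in rows, so rows that repeat a pose let the fingers close, or fill a call up. It gives the time, the measured TCP pose, the force, the opening and the grip force at its end, in the units of the state.
- bot.get_obs(): the state, without advancing time (a new reading comes with each control period).
- bot.camera(name): name is "side" or "top"; returns a dict with "pixels" (420x560x3 uint8, red, green, blue), "mtx" (3x3 intrinsics, pixels), "k1" (the pictures are not rectified: a ray, as slopes to the right and down, at radius r is drawn at 1 + k1 r^2 times it, then the intrinsics apply), "cam_to_world" (4x4, takes a point from camera to world coordinates). Camera axes: x right, y up, looking along -z (the intrinsics and any distortion apply to the point x, -y, -z); pixel columns grow to the right and rows downward; lengths in m; the calibration is good to about 2 mm. A picture is of the moment at which its call begins. There is no depth.
- bot.job_done(): hands the job in; it is judged then, once.
The state is a dict: "clock": time; "joint_pos": joint angles; "joint_vel": joint speeds; "tau": joint torques, N m; "eef_pos": TCP position; "tool_rot": TCP orientation; "ft_force": force on the tool from outside, world axes, zero at the start; "ft_torque": the same for the moment, N m; "grip_width": finger opening in m; "grasp_force": force on a finger pad.
Only numpy, scipy, OpenCV 4.12 (cv2) and the standard library are available. Lean on these libraries where they do the work, as an engineer would, in place of code of your own. Each camera call takes 0.05 s, during which the arm holds its last target. There are 200 camera calls.

## Working session

There is one attempt and no reset: what is moved stays moved. The work goes in short steps, Python scripts to look and compute and a shell command to move; the robot and the scene stay as the last step left them, time stands still between calls to the robot, and variables do not carry over. Pictures are saved under pics/ and viewed, at most 10 in all, crops included, and the job is handed in when it is done.

```bash
mkdir -p pics
cat > h.py <<'E'
import numpy as np, cv2
from workcell import bot
def snap(n,f):
    c=bot.camera(n); cv2.imwrite(f,c["pixels"][:,:,::-1]); return c
def proj(c,P):
    T=np.linalg.inv(c["cam_to_world"]); p=np.atleast_2d(P)@T[:3,:3].T+T[:3,3]
    s=np.c_[p[:,0],-p[:,1]]/(-p[:,2:]); s=s*(1+c["k1"]*(s**2).sum(1,keepdims=True))
    K=c["mtx"]; return s*[K[0,0],K[1,1]]+K[:2,2]
def unproj(c,uv,z):
    K=c["mtx"]; d=(np.atleast_2d(uv)-K[:2,2])/[K[0,0],K[1,1]]; s=d.copy()
    for _ in range(20): s=d/(1+c["k1"]*(s**2).sum(1,keepdims=True))
    M=c["cam_to_world"]; r=np.c_[s[:,0],-s[:,1],-np.ones(len(s))]@M[:3,:3].T
    o=M[:3,3]; t=(z-o[2])/r[:,2]; return o+r*t[:,None]
E
python3 - <<'E'
from h import *
import pickle
a=snap("top","pics/top0.png"); b=snap("side","pics/side0.png")
pickle.dump((a,b),open("c0.pkl","wb"))
for c in(a,b): print(c["mtx"],c["k1"],np.round(c["cam_to_world"],3))
o=bot.get_obs(); print(o)
E
```

```text
[[417.82211603   0.         278.95497982]
 [  0.         417.82211603 212.88853464]
 [  0.           0.           1.        ]] 0.029055088509732863 [[-0.011  0.998 -0.061  0.485]
 [-1.    -0.012 -0.011  0.049]
 [-0.012  0.061  0.998  0.897]
 [ 0.     0.     0.     1.   ]]
[[496.14688762   0.         275.98012705]
 [  0.         496.14688762 205.60874535]
 [  0.           0.           1.        ]] -0.05113607023728215 [[-0.877  0.248 -0.411  0.212]
 [-0.48  -0.464  0.745  0.674]
 [-0.006  0.85   0.526  0.488]
 [ 0.     0.     0.     1.   ]]
{'clock': 0.1, 'joint_pos': array([ 1.20101884e+00,  2.41352971e-01,  3.87546885e-03,  1.33522963e+00,
       -3.18578716e-05,  1.57078040e+00]), 'joint_vel': array([-9.32432029e-04, -9.39403675e-04,  2.98160217e-03, -8.20336872e-04,
        3.72205419e-04,  6.65592064e-05]), 'tau': array([-1.47127950e-03, -3.73138368e+01,  2.53009397e+01,  1.08180256e-02,
       -1.35205528e-04, -5.23381061e-06]), 'eef_pos': array([0.18052358, 0.46571393, 0.2555006 ]), 'tool_rot': array([ 1.83829244e-01,  9.82957729e-01, -9.42047657e-04, -1.59988794e-04]), 'ft_force': array([-0.11991544, -0.08034495,  0.68641044]), 'ft_torque': array([-0.05448501, -0.01899708, -0.03550059]), 'grasp_force': 0.0, 'grip_width': 0.0853459488030803}
```

View pics/top0.png

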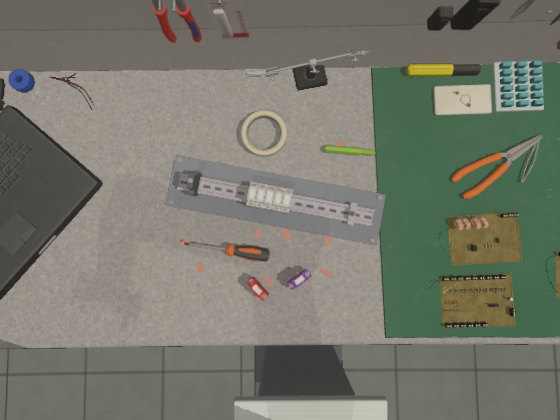

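View pics/side0.png

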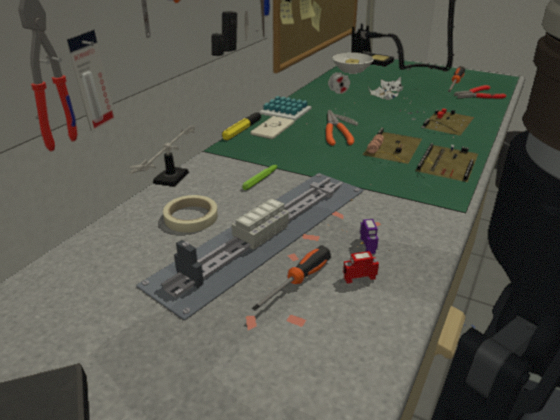

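Top view: the tall bracket is at (187,182) and the low clip at (355,213), so the push goes left, which is +y. The other items are tape (263,133), marker (350,150) and screwdriver (245,252).

Candidates: the grey row of five at about (270,196), the red lookalike at (258,288) and the purple lookalike at (299,279). I choose the grey row on the rail and check it in a crop.

Run:
```python
from h import *
import pickle
a,b=pickle.load(open("c0.pkl","rb"))
t=cv2.resize(a["pixels"][145:250,155:395,::-1],None,fx=3.3,fy=3.3,interpolation=cv2.INTER_CUBIC)[:347,:792]
cv2.imwrite("pics/crop.png",t)
# plate corners by colour/shape fit
hsv=cv2.cvtColor(a["pixels"],cv2.COLOR_RGB2HSV).astype(int)
print(unproj(a,[[180,156],[385,193],[376,243],[166,207]],0.004).round(4))
```

```text
[[ 0.665   0.2718  0.004 ]
 [ 0.5793 -0.1676  0.004 ]
 [ 0.4729 -0.1458  0.004 ]
 [ 0.5549  0.3016  0.004 ]]
```

View pics/crop.png

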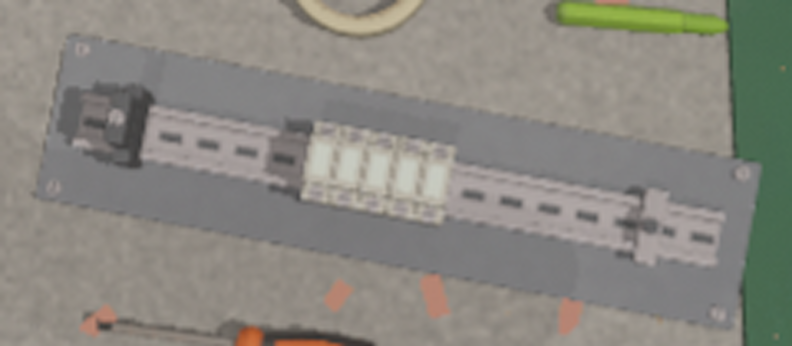

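The crop confirms five grey blocks at x 303-457 on the rail, the tall bracket at (115,118) and the low clip at (645,228). Plate corners are at (70,35), (762,160), (740,328) and (36,197).

```bash
cat >> h.py <<'E'
def fit(a):
    from scipy.optimize import least_squares
    L=np.array([[.055,.23],[.055,-.23],[-.055,-.23],[-.055,.23]])
    uv=np.array([[70,35],[762,160],[740,328],[36,197]])/3.3+[155,145]
    W=unproj(a,uv,.004)[:,:2]
    def R(t): return np.array([[np.cos(t),-np.sin(t)],[np.sin(t),np.cos(t)]])
    s=least_squares(lambda q:(L@R(q[2]).T+q[:2]-W).ravel(),[.57,.07,.2]).x
    return s,R(s[2]),W
E
python3 - <<'E'
from h import *
import pickle
from scipy.spatial.transform import Rotation as Ro
a,b=pickle.load(open("c0.pkl","rb"))
s,R,W=fit(a); print("rail",s,"local corners",((W-s[:2])@R).round(4).tolist())
loc=lambda uv,z:((unproj(a,np.array(uv)/3.3+[155,145],z)[:,:2]-s[:2])@R).round(4).tolist()
print("row right end (-y) top z.0485",loc([[455,150],[443,222]],.0485-.012))
print("row left",loc([[314,121],[302,200]],.0365))
print("bracket top front",loc([[137,85],[130,165]],.0725), "clip",loc([[645,228],[635,228]],.0225))
# overlay verification in both views
def draw(c,f,box,x):
    im=np.ascontiguousarray(c["pixels"][:,:,::-1]); 
    im=cv2.resize(im[box[1]:box[3],box[0]:box[2]],None,fx=x,fy=x,interpolation=cv2.INTER_CUBIC)
    def poly(P,col):
        P=np.array(P,float); P[:,:2]=P[:,:2]@R.T+s[:2]
        q=(proj(c,P)-box[:2])*x; cv2.polylines(im,[q.astype(int)],True,col,1)
    poly([[.055,.23,.004],[.055,-.23,.004],[-.055,-.23,.004],[-.055,.23,.004]],(0,0,255))
    poly([[.0175,.21,.0145],[.0175,-.21,.0145],[-.0175,-.21,.0145],[-.0175,.21,.0145]],(0,255,0))
    m=np.mean([q[1] for q in loc([[455,150],[443,222]],.0365)])
    for y in(m,m+.0898): poly([[.025,y,.0365],[-.025,y,.0365],[-.015,y,.0365],[-.015,y,.0485],[.015,y,.0485],[.015,y,.0365]],(255,0,0))
    cv2.imwrite(f,im)
draw(b,"pics/ov.png",(130,160,380,330),3.1)
o=bot.get_obs(); print(Ro.from_quat(o["tool_rot"]).as_matrix().round(3))
E
```

```text
rail [ 0.56847047  0.06493836 -0.19329633] local corners [[0.0544, 0.2298], [0.0546, -0.2282], [-0.055, -0.2324], [-0.054, 0.2308]]
row right end (-y) top z.0485 [[0.0215, -0.0317], [-0.0243, -0.0324]]
row left [[0.0236, 0.0588], [-0.0267, 0.0569]]
bracket top front [[0.0215, 0.1641], [-0.0268, 0.1589]] clip [[-0.0041, -0.1589], [-0.0052, -0.1527]]
[[-0.932  0.361 -0.001]
 [ 0.361  0.932 -0.002]
 [-0.    -0.002 -1.   ]]
```

View pics/ov.png

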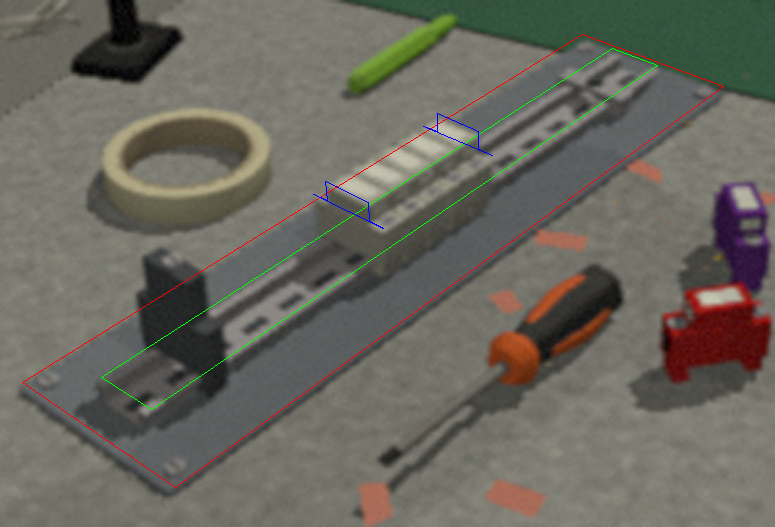

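```bash
python3 -m pendant '[-0.026,-0.016,0,0,0,0.011,0, -0.073,-0.043,0,0,0,0.031,0, -0.13,-0.078,0,0,0,0.055,0, -0.192,-0.115,0,0,0,0.082,0, -0.255,-0.152,0,0,0,0.108,0, -0.317,-0.189,0,0,0,0.135,0, -0.38,-0.226,0,0,0,0.162,0, -0.442,-0.264,0,0,0,0.188,0, -0.489,-0.291,0,0,0,0.208,0, -0.52,-0.31,0,0,0,0.222,0]'
cat > go.py <<'E'
# local target (x,y,z) of the rail frame -> normalised shift/turn in tool axes
import sys,pickle
from h import *
from scipy.spatial.transform import Rotation as Ro
s,R,_=fit(pickle.load(open("c0.pkl","rb"))[0]); o=bot.get_obs()
x,y,z=map(float,sys.argv[1:4]); p=o["eef_pos"]
T=Ro.from_quat(o["tool_rot"]); t=np.r_[R@[x,y]+s[:2],z]
ux=np.r_[R@[0,1],0]; uy=np.r_[R@[1,0],0]
G=Ro.from_matrix(np.c_[ux,uy,[0,0,-1]])
print("local now",((p[:2]-s[:2])@R).round(4),p[2].round(4),"t",o["clock"],"F local",(o["ft_force"][:2]@R).round(2),o["ft_force"][2].round(2),"w",o["grip_width"])
print("shift",(T.inv().apply(t-p)/.5).round(4),"turn",((T.inv()*G).as_rotvec()/np.pi).round(4))
E
python3 go.py 0 -0.078 0.15; python3 go.py 0 -0.078 0.049
```

```text
clock: 0.93
eef_pos: [0.3682, 0.2254, 0.256]
tool_rot: [0.511, 0.86, -0.0, 0.0]
ft_force: [0.2, 0.4, -0.1]
grip_width: 0.0
grasp_force: 0.0
local now [-0.2274  0.119 ] 0.256 t 0.9333 F local [0.07 0.44] -0.09 w 3.416000136731531e-05
shift [-0.5933  0.0993  0.2123] turn [-1.000e-04  3.000e-04  2.201e-01]
local now [-0.2274  0.119 ] 0.256 t 0.9333 F local [0.07 0.44] -0.09 w 3.416000136731531e-05
shift [-0.5932  0.0994  0.4143] turn [-1.000e-04  3.000e-04  2.201e-01]
```

```bash
python3 -m pendant '[-0.03,0.005,0.01,0,0,0.011,0, -0.083,0.014,0.03,0,0,0.031,0, -0.148,0.025,0.053,0,0,0.055,0, -0.22,0.037,0.078,0,0,0.081,0, -0.291,0.049,0.104,0,0,0.108,0, -0.362,0.061,0.129,0,0,0.134,0, -0.433,0.072,0.155,0,0,0.161,0, -0.504,0.084,0.18,0,0,0.187,0, -0.558,0.093,0.199,0,0,0.207,0, -0.593,0.099,0.212,0,0,0.22,0]'
python3 go.py 0 -0.078 0.049
python3 - <<'E'
from h import *
c=snap("side","pics/x.png"); cv2.imwrite("pics/side1.png",cv2.resize(c["pixels"][60:330,130:480,::-1],None,fx=2,fy=2))
E
```

```text
clock: 1.77
eef_pos: [0.5542, -0.0108, 0.1483]
tool_rot: [0.772, 0.636, -0.001, -0.0]
ft_force: [-0.3, -0.8, 0.3]
grip_width: -0.0001
grasp_force: 0.0
local now [ 0.0006 -0.077 ] 0.1483 t 1.7667 F local [-0.14 -0.83] 0.34 w -6.30213163167418e-05
shift [-0.0018 -0.0008  0.1987] turn [-0.0006  0.0003  0.0001]
```

View pics/side1.png

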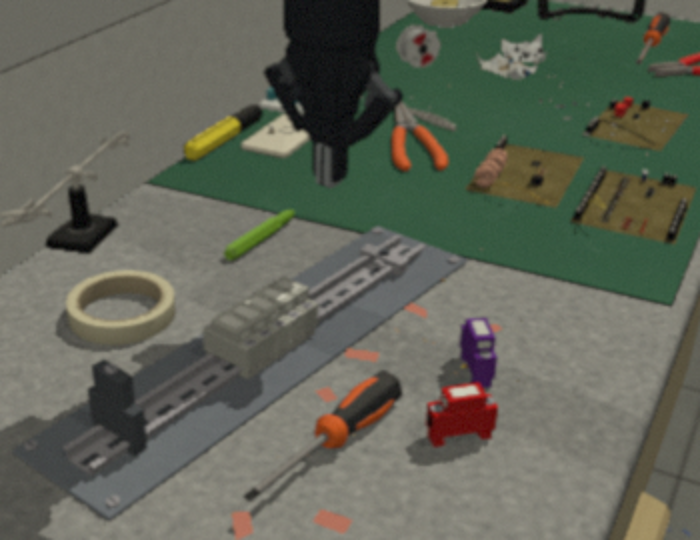

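The hand is shut above the rail, behind the row (tips at (330,180)), and the descent path is clear. I lower it, then check.

```bash
python3 -m pendant '[0,0,0.012,0,0,0,0, 0,0,0.04,0,0,0,0, 0,0,0.07,0,0,0,0, 0,0,0.1,0,0,0,0, 0,0,0.13,0,0,0,0, 0,0,0.155,0,0,0,0, 0,0,0.175,0,0,0,0, 0,0,0.19,0,0,0,0, 0,0,0.198,0,0,0,0, 0,0,0.198,0,0,0,0]'
python3 go.py 0 0.059 0.049
python3 - <<'E'
from h import *
c=snap("side","pics/x.png"); cv2.imwrite("pics/side2.png",cv2.resize(c["pixels"][130:310,170:370,::-1],None,fx=3,fy=3,interpolation=cv2.INTER_CUBIC))
E
```

```text
clock: 2.65
eef_pos: [0.5528, -0.0077, 0.0506]
tool_rot: [0.77, 0.638, -0.001, -0.001]
ft_force: [0.1, -0.7, 0.1]
grip_width: 0.0002
grasp_force: 0.0
local now [-0.0014 -0.0743] 0.0506 t 2.65 F local [ 0.28 -0.68] 0.09 w 0.00016761874519903957
shift [0.2665 0.0046 0.0031] turn [-0.0005  0.0001  0.0021]
```

View pics/side2.png

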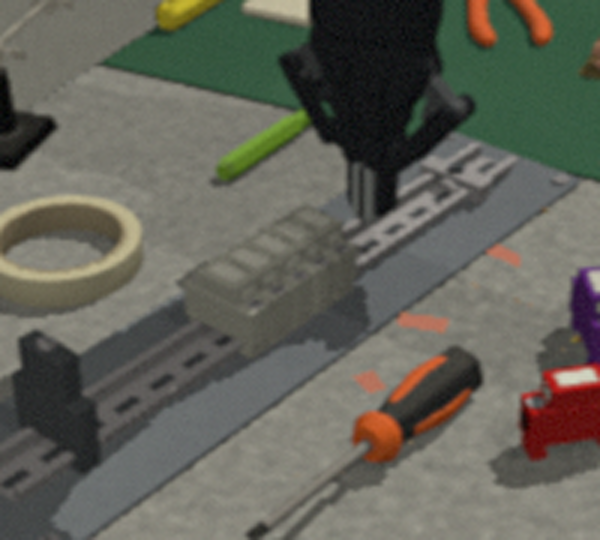

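The tips are behind the last block, centred, about 30 mm away and above the rail. I start the slow push.

```bash
python3 -m pendant '[0.006,0,0,0,0,0,0, 0.014,0,0,0,0,0,0, 0.022,0,0,0,0,0,0, 0.03,0.002,0,0,0,0,0, 0.038,0.002,0,0,0,0,0, 0.046,0.002,0,0,0,0,0, 0.052,0.002,0,0,0,0,0, 0.057,0.002,0,0,0,0,0, 0.062,0.002,0,0,0,0,0, 0.067,0.002,0,0,0,0,0]'
python3 go.py 0 0.059 0.049
python3 -m pendant '[0.005,0,0,0,0,0,0, 0.01,0,0,0,0,0,0, 0.015,0,0,0,0,0,0, 0.02,0,0,0,0,0,0, 0.025,0,0,0,0,0,0, 0.03,0,0,0,0,0,0, 0.035,0,0,0,0,0,0, 0.04,0,0,0,0,0,0, 0.045,0,0,0,0,0,0, 0.05,0,0,0,0,0,0]'
python3 go.py 0 0.059 0.049
```

```text
clock: 3.53
eef_pos: [0.5607, 0.0248, 0.0513]
tool_rot: [0.77, 0.638, -0.0, 0.0]
ft_force: [-0.1, -0.4, 0.7]
grip_width: 0.0002
grasp_force: 0.6
local now [ 0.0001 -0.0409] 0.0513 t 3.5333 F local [-0.04 -0.45] 0.72 w 0.00016577978305472543
shift [0.1998 0.0009 0.0045] turn [-0.      0.0001  0.0018]
clock: 4.37
eef_pos: [0.5654, 0.0494, 0.0513]
tool_rot: [0.77, 0.638, -0.0, -0.0]
ft_force: [-0.2, -2.2, -0.5]
grip_width: 0.0002
grasp_force: 0.7
local now [-0.     -0.0158] 0.0513 t 4.3667 F local [ 0.25 -2.18] -0.55 w 0.00018460817972841038
shift [0.1496 0.0009 0.0045] turn [-0.      0.      0.0018]
```

```bash
python3 -m pendant '[0.006,0,0,0,0,0,0, 0.012,0,0,0,0,0,0, 0.018,0,0,0,0,0,0, 0.024,0,0,0,0,0,0, 0.03,0,0,0,0,0,0, 0.036,0,0,0,0,0,0, 0.042,0,0,0,0,0,0, 0.048,0,0,0,0,0,0, 0.054,0,0,0,0,0,0, 0.06,0,0,0,0,0,0]'
python3 go.py 0 0.059 0.049
python3 -m pendant '[0.006,0,0,0,0,0,0, 0.012,0,0,0,0,0,0, 0.018,0,0,0,0,0,0, 0.024,0,0,0,0,0,0, 0.03,0,0,0,0,0,0, 0.036,0,0,0,0,0,0, 0.042,0,0,0,0,0,0, 0.047,0,0,0,0,0,0, 0.051,0,0,0,0,0,0, 0.054,0,0,0,0,0,0]'
python3 go.py 0 0.059 0.049
python3 - <<'E'
from h import *
c=snap("side","pics/x.png"); cv2.imwrite("pics/side3.png",cv2.resize(c["pixels"][180:320,130:330,::-1],None,fx=4,fy=4,interpolation=cv2.INTER_CUBIC))
E
```

```text
clock: 5.2
eef_pos: [0.571, 0.079, 0.0513]
tool_rot: [0.77, 0.638, -0.0, -0.0]
ft_force: [0.6, -1.2, -1.1]
grip_width: -0.0002
grasp_force: 0.6
local now [-0.0002  0.0143] 0.0513 t 5.2 F local [ 0.79 -1.04] -1.07 w -0.0001549413819110163
shift [0.0895 0.0008 0.0046] turn [-0.     -0.      0.0018]
clock: 6.03
eef_pos: [0.5763, 0.1054, 0.0514]
tool_rot: [0.77, 0.638, 0.0, 0.0]
ft_force: [0.0, -1.0, 0.6]
grip_width: 0.0003
grasp_force: 0.8
local now [-0.0001  0.0412] 0.0514 t 6.0333 F local [ 0.22 -1.01] 0.6 w 0.0002652097747684935
shift [0.0356 0.0005 0.0048] turn [0.0001 0.     0.0018]
```

View pics/side3.png

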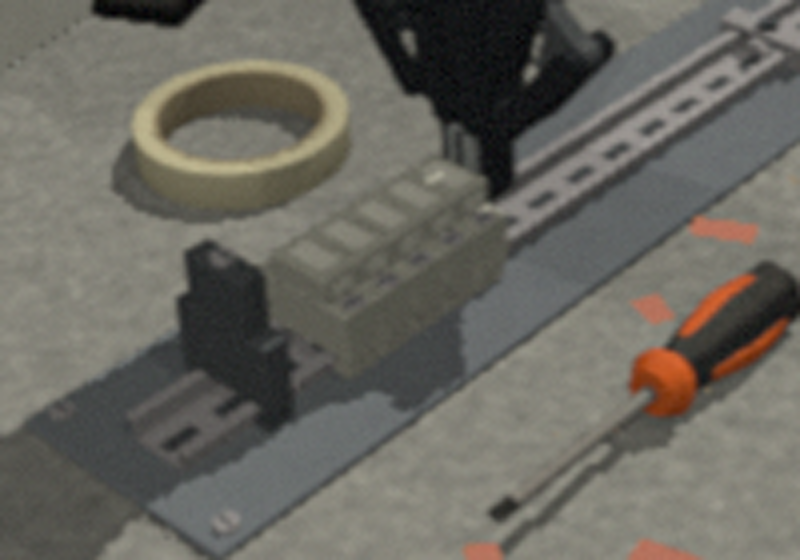

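The row is moving as one. The gap to the bracket (from (350,370) to (290,400) in the crop) is about 20-25 mm. I continue more slowly and watch the force.

```bash
python3 -m pendant '[0.003,0,0,0,0,0,0, 0.006,0,0,0,0,0,0, 0.009,0,0,0,0,0,0, 0.012,0,0,0,0,0,0, 0.015,0,0,0,0,0,0, 0.018,0,0,0,0,0,0, 0.021,0,0,0,0,0,0, 0.024,0,0,0,0,0,0, 0.026,0,0,0,0,0,0, 0.028,0,0,0,0,0,0]'
python3 go.py 0 0.059 0.049
python3 - <<'E'
from h import *
c=snap("side","pics/x.png"); cv2.imwrite("pics/side4.png",cv2.resize(c["pixels"][190:310,140:300,::-1],None,fx=5,fy=5,interpolation=cv2.INTER_CUBIC))
E
```

```text
clock: 6.92
eef_pos: [0.5789, 0.119, 0.0514]
tool_rot: [0.77, 0.638, 0.0, 0.0]
ft_force: [1.2, -1.6, 1.3]
grip_width: 0.0
grasp_force: 1.3
local now [-0.0002  0.055 ] 0.0514 t 6.9167 F local [ 1.45 -1.34] 1.27 w 4.480027177924333e-05
shift [0.0079 0.0004 0.0048] turn [0.0001 0.     0.0018]
```

View pics/side4.png

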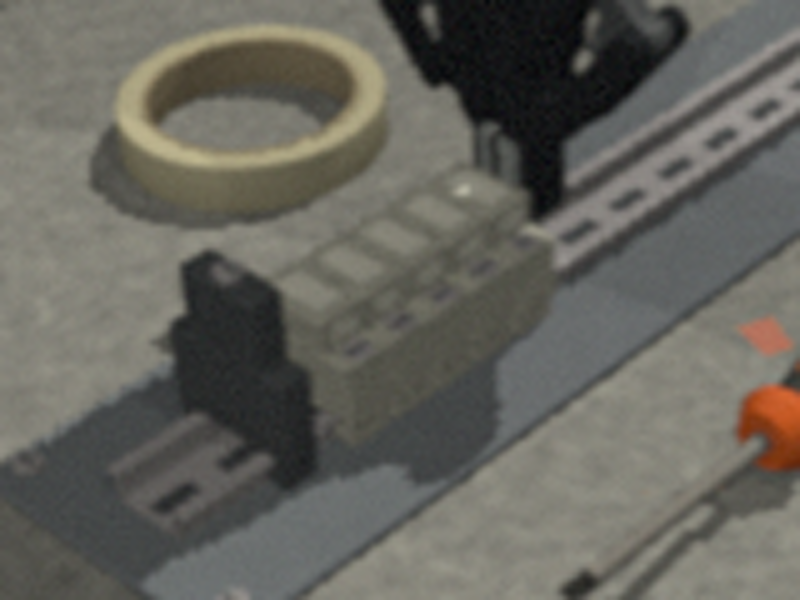

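About 10 mm remains (from (345,440) to (312,460)). I creep from here.

```bash
python3 -m pendant '[0.002,0,0,0,0,0,0, 0.004,0,0,0,0,0,0, 0.006,0,0,0,0,0,0, 0.008,0,0,0,0,0,0, 0.01,0,0,0,0,0,0, 0.011,0,0,0,0,0,0, 0.012,0,0,0,0,0,0, 0.013,0,0,0,0,0,0, 0.014,0,0,0,0,0,0, 0.014,0,0,0,0,0,0]'
python3 go.py 0 0.059 0.049
python3 -m pendant '[0.001,0,0,0,0,0,0, 0.001,0,0,0,0,0,0, 0.002,0,0,0,0,0,0, 0.002,0,0,0,0,0,0, 0.003,0,0,0,0,0,0, 0.003,0,0,0,0,0,0, 0.004,0,0,0,0,0,0, 0.004,0,0,0,0,0,0, 0.005,0,0,0,0,0,0, 0.005,0,0,0,0,0,0]'
python3 go.py 0 0.059 0.049
```

```text
clock: 7.8
eef_pos: [0.5798, 0.126, 0.0512]
tool_rot: [0.77, 0.638, -0.0, -0.0]
ft_force: [0.5, -3.1, 0.4]
grip_width: 0.0001
grasp_force: 1.1
local now [-0.0006  0.0621] 0.0512 t 7.8 F local [ 1.08 -2.92] 0.41 w 6.656634334679101e-05
shift [-0.0063  0.0012  0.0045] turn [-0.0002 -0.0001  0.0019]
clock: 8.63
eef_pos: [0.5803, 0.1285, 0.0512]
tool_rot: [0.77, 0.638, -0.0, -0.0]
ft_force: [0.6, -1.2, -0.3]
grip_width: -0.0001
grasp_force: 0.6
local now [-0.0006  0.0646] 0.0512 t 8.6333 F local [ 0.81 -1.08] -0.33 w -0.0001345102041465982
shift [-0.0113  0.0012  0.0043] turn [-0.0002 -0.0001  0.0019]
```

```bash
python3 -m pendant '[0.001,0,0,0,0,0,0, 0.001,0,0,0,0,0,0, 0.002,0,0,0,0,0,0, 0.002,0,0,0,0,0,0, 0.003,0,0,0,0,0,0, 0.003,0,0,0,0,0,0, 0.004,0,0,0,0,0,0, 0.004,0,0,0,0,0,0, 0.005,0,0,0,0,0,0, 0.005,0,0,0,0,0,0]'
python3 go.py 0 0.059 0.049
python3 - <<'E'
from h import *
c=snap("side","pics/x.png"); cv2.imwrite("pics/side5.png",cv2.resize(c["pixels"][190:310,140:300,::-1],None,fx=5,fy=5,interpolation=cv2.INTER_CUBIC))
E
```

```text
clock: 9.47
eef_pos: [0.5809, 0.1308, 0.0513]
tool_rot: [0.77, 0.638, 0.0, -0.0]
ft_force: [0.4, -0.6, -0.7]
grip_width: 0.0003
grasp_force: 0.5
local now [-0.0004  0.067 ] 0.0513 t 9.4667 F local [ 0.55 -0.53] -0.74 w 0.0003018591700688483
shift [-0.0161  0.0007  0.0046] turn [ 0.     -0.      0.0018]
```

View pics/side5.png

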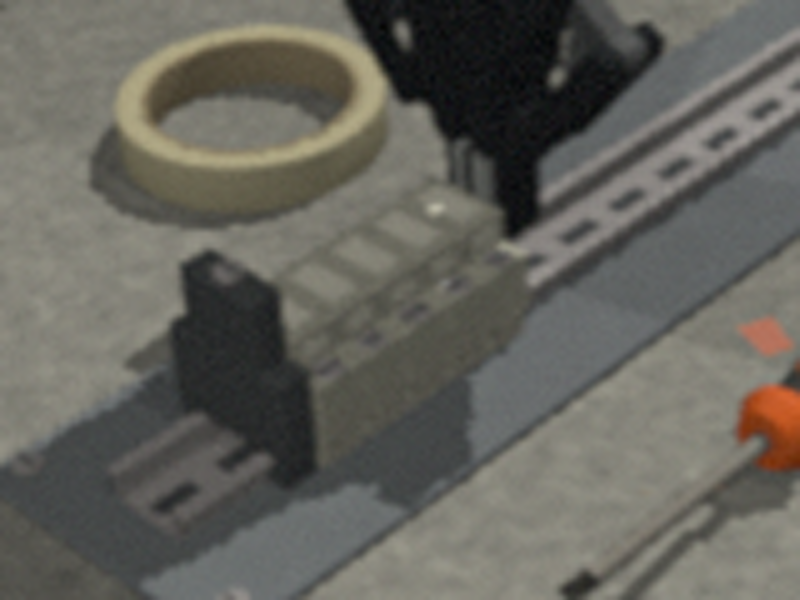

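The row is nearly against the bracket (edge at about (318,460)), but force is still low. I go on in 1.5 mm steps until the force rises.

```bash
python3 -m pendant '[0.0005,0,0,0,0,0,0, 0.001,0,0,0,0,0,0, 0.001,0,0,0,0,0,0, 0.0015,0,0,0,0,0,0, 0.002,0,0,0,0,0,0, 0.002,0,0,0,0,0,0, 0.0025,0,0,0,0,0,0, 0.003,0,0,0,0,0,0, 0.003,0,0,0,0,0,0, 0.003,0,0,0,0,0,0]'
python3 go.py 0 0.059 0.049
```

```text
clock: 10.35
eef_pos: [0.581, 0.1316, 0.0513]
tool_rot: [0.77, 0.638, -0.001, 0.0]
ft_force: [0.0, -5.2, 0.5]
grip_width: 0.0003
grasp_force: 2.5
local now [-0.0005  0.0678] 0.0513 t 10.35 F local [ 1.03 -5.12] 0.54 w 0.00034477496526123965
shift [-0.0176  0.0008  0.0046] turn [-0.      0.0004  0.0017]
```

```bash
python3 -m pendant '[0.0005,0,0,0,0,0,0, 0.0005,0,0,0,0,0,0, 0.001,0,0,0,0,0,0, 0.001,0,0,0,0,0,0, 0.001,0,0,0,0,0,0, 0.001,0,0,0,0,0,0, 0.001,0,0,0,0,0,0, 0.001,0,0,0,0,0,0, 0.001,0,0,0,0,0,0, 0.001,0,0,0,0,0,0]'
python3 go.py 0 0.059 0.049
```

```text
clock: 11.18
eef_pos: [0.5811, 0.1316, 0.0513]
tool_rot: [0.771, 0.637, -0.001, 0.001]
ft_force: [-0.8, -6.1, 0.7]
grip_width: 0.0002
grasp_force: 3.1
local now [-0.0004  0.0678] 0.0513 t 11.1833 F local [ 0.43 -6.11] 0.65 w 0.00017860979827502685
shift [-0.0177  0.0008  0.0046] turn [-0.      0.0007  0.0015]
```

The fingers have stalled at 6 N, so the row is seated. I back off along the rail, then go up.

```bash
python3 -m pendant '[-0.003,0,0,0,0,0,0, -0.01,0,0,0,0,0,0, -0.022,0,0,0,0,0,0, -0.036,0,0,0,0,0,0, -0.05,0,0,0,0,0,0, -0.064,0,0,0,0,0,0, -0.076,0,0,0,0,0,0, -0.084,0,0,0,0,0,0, -0.09,0,0,0,0,0,0, -0.09,0,0,0,0,0,0]'
python3 -m pendant '[0,0,-0.015,0,0,0,0, 0,0,-0.04,0,0,0,0, -0.02,0,-0.08,0,0,0,0, -0.04,0,-0.12,0,0,0,0, -0.07,0,-0.16,0,0,0,0, -0.1,0,-0.2,0,0,0,0, -0.13,0,-0.23,0,0,0,0, -0.15,0,-0.25,0,0,0,0, -0.16,0,-0.26,0,0,0,0, -0.16,0,-0.26,0,0,0,0]'
python3 go.py 0 0.059 0.049
python3 - <<'E'
from h import *
c=snap("side","pics/x.png"); A=cv2.resize(c["pixels"][190:310,140:300,::-1],None,fx=4,fy=4,interpolation=cv2.INTER_CUBIC)[:,:400]
d=snap("top","pics/y.png"); B=cv2.resize(d["pixels"][155:235,165:265,::-1],None,fx=4,fy=4,interpolation=cv2.INTER_CUBIC)
im=np.zeros((480,800,3),np.uint8); im[:,:400]=A; im[:320,400:]=B; cv2.imwrite("pics/end.png",im)
E
```

```text
clock: 12.02
eef_pos: [0.5728, 0.0877, 0.0513]
tool_rot: [0.771, 0.637, -0.0, -0.0]
ft_force: [0.6, 0.3, -0.3]
grip_width: -0.0003
grasp_force: 0.0
clock: 12.85
eef_pos: [0.5586, 0.0092, 0.1827]
tool_rot: [0.771, 0.637, 0.001, 0.001]
ft_force: [-0.0, 1.0, -1.3]
grip_width: -0.0
grasp_force: 0.0
local now [ 0.001  -0.0566] 0.1827 t 12.85 F local [-0.21  0.98] -1.34 w -4.015674747100403e-05
shift [ 0.231  -0.0015  0.2675] turn [ 0.0008 -0.0002  0.0014]
```

View pics/end.png

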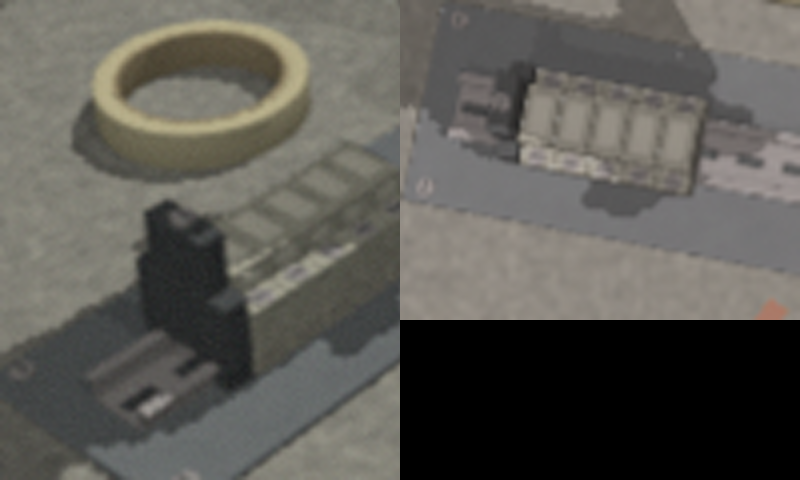

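The row sits flush on the bracket (left view at (250,370), right view at (522,120)) with no gaps, all upright. The hand is clear.

```bash
python3 -c "
from workcell import bot
print(bot.job_done())"
```

```text
the job is handed in; nothing more can be done
None
```

I pushed the five-block row up against the tall end bracket until it stalled at about 6 N; the last pictures show no gaps and all blocks upright. The hand is clear and the job is handed in; it returned no verdict.

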